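# Feel out the depth of a tool holder with the depth rod

## Robot

A 7-joint arm with a two-finger parallel gripper is mounted at the origin on the work surface. World frame = base frame: x ahead of the robot, y to its left, z up, the work surface at z = 0. Lengths are in m, angles in rad, forces in N, time in s.
With the tool pointing down it reaches from about 0.425 to 0.875 m from the base axis. Payload 4.7 kg.
Tool frame: the origin (TCP) lies between the finger pads; the fingertips stand 14 mm ahead of it and the grasp point (between the pads) lies 5 mm behind it; z points along the fingers, y is the line along which they close (so a half turn about z gives the same grasp; the last joint's range is limited). The gripper opens to 87 mm and grips with 3 to 60 N. Pads are 19 mm wide; open, the fingers measure 117 mm over their backs; the gripper's body (75 mm by 190 mm) begins 51 mm behind the grasp point.
Start: joints at [-1.27, 0.321, -0.07, 1.45, 0.023, 1.371, -0.057], TCP at [0.184, 0.623, 0.237] pointing down, gripper open.
Joint ranges: [-2.86, 2.86], [-0.3, 2.09], [-1.38, 1.24], [0.06, 2.45], [-1.56, 4.7], [0.09, 2.05], [-2.69, 2.69]. Speed limits (rad/s): [2.57, 2.57, 3.14, 3.14, 3.14, 3.14, 3.14].

## Interface

Orientations are given as a rotation vector (axis times angle).
In Python, from bench import ctrl gives the robot as it stands.
- The arm moves only by the tool step_arm, never from a script. Its argument "commands" is a list of rows, each an object with "travel": the shift along the tool's x, y, z in m, a list of three; "turn": the turn, a rotation vector about the tool's x, y, z in degrees, a list of three. A call has 1 to 5 rows; each row is the pose to reach, as a shift and turn from the pose commanded when the call began, along the tool's axes at that moment; what a row does not reach only later rows make up. A row lasts 1/10 s, in which the tool goes at most 50 mm and 8.59 degrees, less where a joint would pass 70% of its speed; a pose out of reach is approached as far as the arm can. A call with a gripper value outside its range is refused whole. "gripper" is the opening, from 0 (shut) to 1 (fully open), set as the call begins (left out, the last holds). The fingers move at their own pace and stop on an object; "force" is the grip in N (left out, the last holds). Time passes only in rows, so rows that repeat a pose let the fingers close. It gives the time, the measured TCP pose, the force, the opening and the grip force at its end, in the units of the state.
- ctrl.get_state(): the state, without advancing time (a new reading comes with each control period).
- ctrl.get_image(name): name is "side" or "top" or "wrist"; returns the picture (384x512x3 uint8, red, green, blue); there is no depth.
- ctrl.camera_model(name): a dict with "fx", "fy", "cx", "cy" (pixels), "R" (3x3) and "t" (3): a world point X has camera coordinates R X + t; the wrist camera has in their place "T_tool_cam" (4x4, takes a point from camera to tool coordinates, whose origin is the TCP and whose axes are the flange's). Camera axes: x right, y down, z forward; pixel columns grow to the right and rows downward; lengths in m; the calibration is good to about 2 mm. The wrist camera is an equidistant fisheye: a pixel r from the principal point sees the ray r / f radians off the axis. A picture is of the moment at which its call begins: read the wrist's pose just before it. camera_model takes no time and is no camera call.
- ctrl.close_job(): hands the job in; it is judged then, once.
The state is a dict: "time": time; "joint_positions": joint angles; "qd": joint speeds; "joint_torque": joint torques, N m; "position": TCP position; "tool_rot": TCP orientation; "ft_force": force on the tool from outside, world axes, zero at the start; "torque": the same for the moment, N m; "grip_width": opening from 0.0 (shut) to 1.0 (fully open); "grip_force": force on a finger pad.
Only numpy, scipy, OpenCV 4.12 (cv2) and the standard library are available. Lean on these libraries where they do the work, as an engineer would, in place of code of your own. Each camera call takes 0.05 s, during which the arm holds its last target. There are 200 camera calls.

## Task

Find out how deep the tool holder that stands inside the U-shaped bracket is: take the depth rod from its black rest, put it into that holder and push it gently down until you feel it firmly on the bottom of the bore, so that the rim slides the collar up the rod and the collar marks the depth. Leave the rod standing there, on the bottom with its collar on the rim, and do not press hard or disturb anything else.

Things in the scene. Friction and masses are not known exactly. Their poses are not given: they have to be found in the camera images.
- rod: depth rod, about 0.14 kg, standing upright in the rest. Steel shank 12 mm in diameter with a 2 mm chamfered foot 9 mm wide; a fixed flange 30 mm across from 92 to 97 mm above the foot; above it the round knurled handle, 20 mm in diameter, from 97 to 140 mm above the foot. Grip the handle from above, just over the flange. Origin: centre of the foot's underside; z runs up along the rod.
- rod_tip (a point): centre of the underside of the rod's foot (same point as the rod's origin)
- collar (a joint): brass collar on the rod's shank, 28 mm across and 9 mm high. It grips the shank by friction: about 5 N slides it, so the weight of the rod does not. Value in m, growing towards the handle: the collar's underside is 28 mm + value above the foot (travel 0 to 50 mm). With the foot on the bottom and the collar on the rim, value + 28 mm is the depth of the bore.
- collar_under (a point): centre of the collar's underside, the face that meets the rim of the holder
- rest: black plastic block 60 x 60 x 33 mm fixed to the table, with a hole 16 mm wide and 25 mm deep, in which the rod stands at the start (foot 8 mm above the table). Origin: centre of the underside.
- bracket: low aluminium U-shaped bracket fixed to the table, 22 mm high, 70 mm square, walls on three sides round one holder, open towards its -x side. Origin: on the table, on the axis of that holder. Its hidden stop screw reaches up into that holder and forms the rigid bottom of the bore, 40 to 60 mm below the rim, differently each time: no reading tells it, it must be felt.
- holder_a: dark steel tool holder, fixed to the table: an upright round post, 48 mm across and 72 mm high, with a blind bore 13.5 mm wide down its middle from the top, open above with no chamfer. The three holders look the same; only the one inside the bracket is to be measured. Origin: centre of the underside; z up.
- holder_b: dark steel tool holder, fixed to the table: an upright round post, 48 mm across and 72 mm high, with a blind bore 13.5 mm wide down its middle from the top, open above with no chamfer. The three holders look the same; only the one inside the bracket is to be measured. Origin: centre of the underside; z up.
- holder_c: dark steel tool holder, fixed to the table: an upright round post, 48 mm across and 72 mm high, with a blind bore 13.5 mm wide down its middle from the top, open above with no chamfer. The three holders look the same; only the one inside the bracket is to be measured. Origin: centre of the underside; z up.
- jar: squat amber glass jar with a metal lid, 66 mm across, 55 mm high; a bystander. Origin: its own body's origin
- tape: roll of black tape lying flat, 70 mm across, 20 mm high; a bystander. Origin: its own body's origin
- hammer: small hammer with a wooden handle, lying flat; a bystander. Origin: its own body's origin
- driver: screwdriver with a plastic handle, lying flat; a bystander. Origin: its own body's origin
- dropper: white bottle, 48 mm across, 110 mm high; a bystander. Origin: its own body's origin
There are look-alikes about, which are no part of the job. What is meant by the bracket is not orange or yellow, and is the larger of those in its own colour.

How it is judged:
By the outcome, as a careful person would: the job done as asked, in the order asked, and still so for the second after the job is handed in, with the robot touching nothing.
It also fails if it takes over 43 s, if anything falls off the work surface, if the arm or the gripper's body presses on something with over 40 N, if the wrist force passes 120 N, or if a joint passes its speed limit or range.

## Working session

There is one attempt and no reset: what is moved stays moved. The work goes in short steps, Python scripts to look and compute and a tool call to move; the robot and the scene stay as the last step left them, time stands still between calls to the robot, and variables do not carry over. Pictures are saved under pics/ and viewed, at most 10 in all, crops included, and the job is handed in when it is done.

Besides the shell and the picture viewer there is one more tool, called after ">>>" in YAML: its name, and indented under it one key for each argument. step_arm: Moves the arm, as the interface text tells. Its arguments: {"type":"object","properties":{"commands":{"type":"array"},"gripper":{"type":"number"},"force":{"type":"number"}},"required":["commands"]}

```bash
mkdir -p pics; ls
python3 - <<'E'
from bench import ctrl
import cv2, json
s=ctrl.get_state(); print({k:(v if not hasattr(v,'tolist') else v.tolist()) for k,v in s.items()})
for n in ("top","side","wrist"):
    im=ctrl.get_image(n); cv2.imwrite(f"pics/{n}0.png",im[...,::-1]); print(n,ctrl.camera_model(n))
E
```

```text
pics
{'time': 0.0, 'joint_positions': [-1.2699143786774332, 0.32182299209481696, -0.07007800274897726, 1.4516823160355503, 0.02261132750778462, 1.3707888592941637, -0.05688927635089556], 'qd': [-0.0010364029804158517, -0.0009606917563973669, 0.000408753795949329, 0.0013126684048852147, -0.0003168064062920435, 0.0001548136980241397, -0.0011616649016129037], 'joint_torque': [0.0002121598981830175, -49.12937521934509, -0.40381215512752533, -31.252187490463257, -0.06384913343936205, 0.04387179622426629, 0.00019440786218183348], 'position': [0.18376866778429882, 0.6229307116942633, 0.23545776936150167], 'tool_rot': [-0.44885243294212007, -3.1091968579745797, 0.002996470125225315], 'ft_force': [-0.013273006357778292, 0.36365236676757, -0.010079846865575257], 'torque': [-0.03384465127764748, 0.021988138520727674, 0.03920812193115432], 'grip_force': 0.0, 'grip_width': 1.0010997707683509}
top {'fx': 368.5481844803232, 'fy': 368.5481844803232, 'cx': 258.35228223095146, 'cy': 185.6916719851561, 'R': array([[ 0.01602912, -0.99976689, -0.014465  ],
       [-0.98350308, -0.0131581 , -0.18041216],

[... 174 characters left out ...]
66187, 'cy': 190.06447321606427, 'R': array([[ 0.84086629, -0.54108541, -0.013056  ],
       [-0.31460826, -0.46899958, -0.82526422],
       [ 0.44041517,  0.69804439, -0.56459588]]), 't': array([-0.48201077,  0.23724845,  0.69197463])}
wrist {'fx': 297.3186396354542, 'fy': 297.3186396354542, 'cx': 249.31808174735588, 'cy': 201.0987413798798, 'T_tool_cam': array([[-4.17522201e-04, -9.56148925e-01, -2.92880622e-01,
         8.01691815e-02],
       [ 9.99999468e-01, -6.75555164e-04,  7.79871891e-04,
         3.31600028e-04],
       [-9.43530687e-04, -2.92880141e-01,  9.56148698e-01,
        -1.48270892e-01],
       [ 0.00000000e+00,  0.00000000e+00,  0.00000000e+00,
         1.00000000e+00]])}
```

View pics/top0.png

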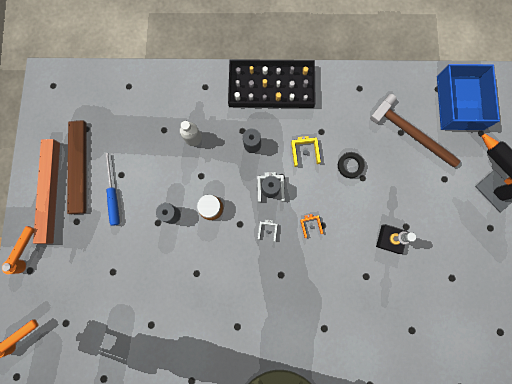

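View pics/side0.png

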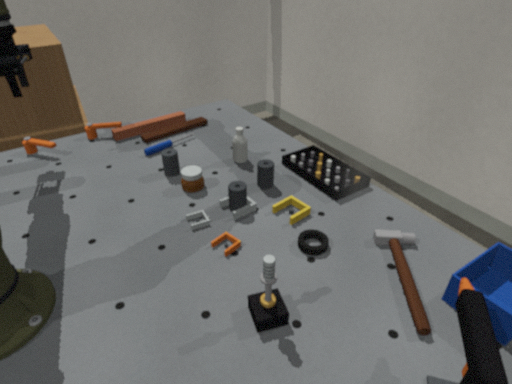

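The top view shows four U-brackets: yellow (306,150), orange (313,225), small silver (269,229, empty) and larger silver (271,186, with a holder inside). The larger silver one fits, since it is neither yellow nor orange and is the larger of its colour. The rod stands in the black rest, base at (392,239) and handle top at (410,238). I'll confirm with one enlarged crop.

Run:
```python
import cv2, numpy as np
t=cv2.imread("pics/top0.png"); s=cv2.imread("pics/side0.png")
z=lambda im,x,y,w,h,k: cv2.resize(im[y:y+h,x:x+w],None,fx=k,fy=k,interpolation=cv2.INTER_CUBIC)
a=np.hstack([z(t,245,165,65,50,6),z(t,370,215,65,50,6)])
b=np.hstack([z(s,205,165,65,50,6),z(s,240,250,65,50,6)])
cv2.imwrite("pics/crop0.png",np.vstack([a,b]))
```

```text
(no output)
```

View pics/crop0.png

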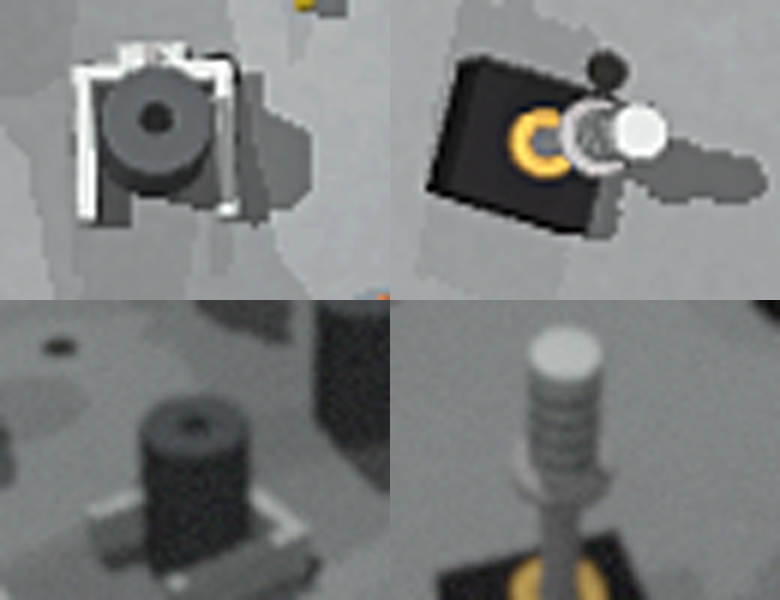

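The crop confirms it: the larger silver U holds a holder, with its bore at top (271.0,184.5) and side (237.7,186.2). The handle top is at top (411.7,236.8) and side (269.3,259.0).

```bash
cat > h.py <<'E'
from bench import ctrl
import numpy as np, cv2
from scipy.spatial.transform import Rotation as Ro
def ray(n,u,v,st=None):
    c=ctrl.camera_model(n); d=np.array([(u-c['cx'])/c['fx'],(v-c['cy'])/c['fy']])
    if n!='wrist':
        R=np.array(c['R']); return -R.T@c['t'], R.T@np.array([d[0],d[1],1])
    r=np.hypot(*d); d=np.array([*(d*np.sin(r)/max(r,1e-9)),np.cos(r)])
    T=np.array(c['T_tool_cam']); Rt=Ro.from_rotvec(st['tool_rot']).as_matrix()
    return Rt@T[:3,3]+st['position'], Rt@T[:3,:3]@d
def onz(n,u,v,z,st=None):
    o,d=ray(n,u,v,st); return o+d*(z-o[2])/d[2]
def proj(X,st):   # world -> wrist pixel
    c=ctrl.camera_model('wrist'); T=np.array(c['T_tool_cam']); Rt=Ro.from_rotvec(st['tool_rot']).as_matrix()
    p=T[:3,:3].T@(Rt.T@(np.array(X)-st['position'])-T[:3,3]); a=np.arctan2(np.hypot(*p[:2]),p[2]); q=p[:2]/np.hypot(*p[:2])*a
    return c['cx']+c['fx']*q[0], c['cy']+c['fy']*q[1]
def rel(X,st):    # world target TCP -> tool-axis shift
    return Ro.from_rotvec(st['tool_rot']).as_matrix().T@(np.array(X)-st['position'])
E
python3 - <<'E'
from h import *
s=ctrl.get_state(); np.set_printoptions(precision=4,suppress=True)
print(Ro.from_rotvec(s['tool_rot']).as_matrix())
for nm,z,a,b in (("holder",.072,(270.6,184.1),(237.3,185.8)),("handle",.148,(411.3,236.4),(268.9,258.6))):
    print(nm,onz('top',*a,z),onz('side',*b,z))
print("rest corners top", [onz('top',370+(x-390)/6,215+y/6,.033)[:2] for x,y in ((485,60),(455,190),(600,235))])
print("bracket arms", [onz('top',245+x/6,165+y/6,.022)[:2] for x,y in ((80,70),(85,220),(230,210),(225,68))])
E
```

```text
[[-0.9592  0.2828 -0.0003]
 [ 0.2828  0.9592 -0.0014]
 [-0.0001 -0.0014 -1.    ]]
holder [0.5656 0.0283 0.072 ] [0.5631 0.0243 0.072 ]
handle [ 0.4364 -0.2862  0.148 ] [ 0.4352 -0.2869  0.148 ]
rest corners top [array([ 0.4703, -0.2683]), array([ 0.4153, -0.2532]), array([ 0.3975, -0.3131])]
bracket arms [array([0.5947, 0.0604]), array([0.5275, 0.0571]), array([ 0.5328, -0.0064]), array([ 0.5964, -0.004 ])]
```

>>> step_arm:
  commands:
    - {"travel": [-0.21,-0.12,0],"turn": [0,0,40]}
    - {"travel": [-0.21,-0.12,0],"turn": [0,0,40]}
    - {"travel": [-0.21,-0.12,0],"turn": [0,0,40]}
    - {"travel": [-0.21,-0.12,0],"turn": [0,0,40]}
    - {"travel": [-0.21,-0.12,0],"turn": [0,0,40]}

```text
time: 0.65
position: [0.3534, 0.4462, 0.2365]
tool_rot: [1.495, 2.762, -0.0]
ft_force: [-0.1, 0.6, 0.1]
grip_width: 0.998
grip_force: 0.0
```

>>> step_arm:
  commands:
    - {"travel": [-0.25,0,0],"turn": [0,0,20]}
    - {"travel": [-0.25,0,0],"turn": [0,0,20]}
    - {"travel": [-0.25,0,0],"turn": [0,0,20]}
    - {"travel": [-0.25,0,0],"turn": [0,0,20]}
    - {"travel": [-0.25,0,0],"turn": [0,0,20]}

```text
time: 1.15
position: [0.4902, 0.2388, 0.2365]
tool_rot: [-1.943, -2.468, -0.0]
ft_force: [0.8, -0.5, -0.2]
grip_width: 1.003
grip_force: 0.0
```

Run:
```python
from h import *
s=ctrl.get_state(); np.set_printoptions(precision=3,suppress=True)
print(s['position'],np.array(s['joint_positions']),Ro.from_rotvec(s['tool_rot']).as_matrix())
print(rel([.5656,-.02,.237],s),rel([.436,-.2865,.25],s))
```

```text
[0.49  0.239 0.237] [-0.826  0.095  0.347  1.726 -0.034  1.326 -0.235] [[-0.235  0.972  0.   ]
 [ 0.972  0.235  0.   ]
 [ 0.     0.    -1.   ]]
[-0.269  0.012 -0.001] [-0.498 -0.176 -0.014]
```

>>> step_arm:
  commands:
    - {"travel": [-0.235,-0.08,0],"turn": [0,0,0]}
    - {"travel": [-0.235,-0.08,0],"turn": [0,0,0]}
    - {"travel": [-0.235,-0.08,0],"turn": [0,0,0]}
    - {"travel": [-0.235,-0.08,0],"turn": [0,0,0]}
    - {"travel": [-0.235,-0.08,0],"turn": [0,0,0]}

```text
time: 1.65
position: [0.4663, -0.0088, 0.2365]
tool_rot: [-1.944, -2.468, -0.001]
ft_force: [1.2, -0.3, 0.6]
grip_width: 1.002
grip_force: 0.0
```

>>> step_arm:
  commands:
    - {"travel": [-0.235,-0.085,-0.01],"turn": [0,0,0]}
    - {"travel": [-0.235,-0.085,-0.01],"turn": [0,0,0]}
    - {"travel": [-0.235,-0.085,-0.01],"turn": [0,0,0]}
    - {"travel": [-0.235,-0.085,-0.01],"turn": [0,0,0]}
    - {"travel": [-0.235,-0.085,-0.01],"turn": [0,0,0]}

```text
time: 2.15
position: [0.4388, -0.2566, 0.2468]
tool_rot: [1.943, 2.468, 0.002]
ft_force: [1.7, 0.1, -0.5]
grip_width: 0.999
grip_force: 0.0
```

>>> step_arm:
  commands:
    - {"travel": [-0.025,-0.01,0],"turn": [0,0,0]}
    - {"travel": [-0.025,-0.01,0],"turn": [0,0,0]}
    - {"travel": [-0.025,-0.01,0],"turn": [0,0,0]}

```text
time: 2.45
position: [0.4354, -0.2813, 0.2462]
tool_rot: [-1.944, -2.466, -0.0]
ft_force: [0.5, 1.0, 0.3]
grip_width: 1.001
grip_force: 0.0
```

Run:
```python
from h import *
s=ctrl.get_state(); np.set_printoptions(precision=4,suppress=True)
im=ctrl.get_image('wrist'); cv2.imwrite('pics/w1.png',cv2.resize(im[...,::-1],None,fx=1.5,fy=1.5,interpolation=cv2.INTER_CUBIC))
np.save('s1.npy',s,allow_pickle=True)
print(s['position'],np.array(s['joint_positions']),rel([.436,-.2865,.25],s), [proj([.436,-.2865,z],s) for z in (.148,.105)])
```

```text
[ 0.4354 -0.2813  0.2462] [-0.3697  0.0225  0.9163  1.7861 -0.0187  1.3427  0.7863] [-0.0052 -0.0006 -0.0038] [(np.float64(247.83637167564703), np.float64(212.80248325229866)), (np.float64(248.0595420556788), np.float64(198.87108505188655))]
```

View pics/w1.png

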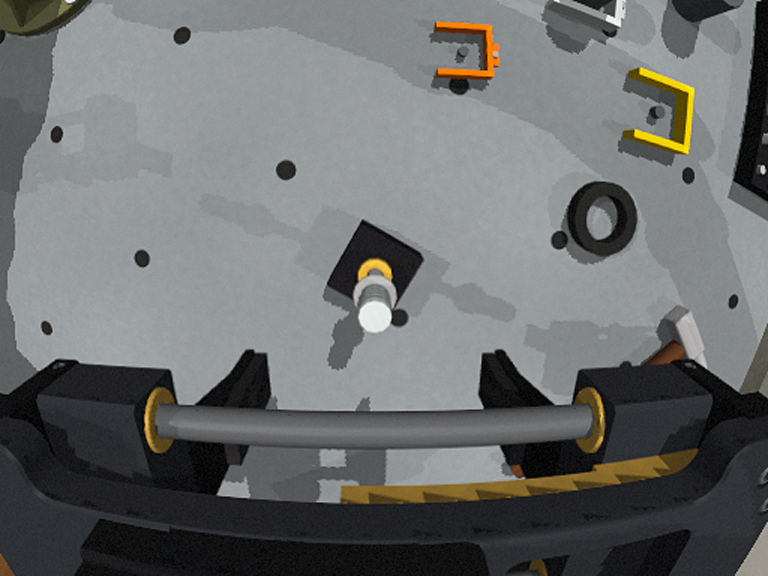

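The wrist view shows the handle top at (375,317)/1.5 = (250.0, 211.3), between the open fingers as predicted.

Run:
```python
from h import *
s=ctrl.get_state(); np.set_printoptions(precision=4,suppress=True)
X=onz('wrist',249.7,211,.148,s); print(X)
X[2]=.008+.114; print(rel(X,s))
```

```text
[ 0.4377 -0.2833  0.148 ]
[-0.0036  0.0011  0.1241]
```

>>> step_arm:
  commands:
    - {"travel": [-0.004,0.001,0.03],"turn": [0,0,0]}
    - {"travel": [-0.004,0.001,0.06],"turn": [0,0,0]}
    - {"travel": [-0.004,0.001,0.09],"turn": [0,0,0]}
    - {"travel": [-0.004,0.001,0.123],"turn": [0,0,0]}
    - {"travel": [-0.004,0.001,0.123],"turn": [0,0,0]}

```text
time: 3.0
position: [0.4354, -0.2813, 0.1196]
tool_rot: [-1.934, -2.465, 0.003]
ft_force: [-0.0, 0.4, 0.5]
grip_width: 1.003
grip_force: 0.0
```

>>> step_arm:
  commands:
    - {"travel": [0,0,0.001]}
    - {"travel": [0,0,0.001]}
    - {"travel": [0,0,0.001]}
    - {"travel": [0,0,0.001]}
    - {"travel": [0,0,0.001]}
  gripper: 0.2
  force: 20

```text
$.commands[0]: bad value
```

>>> step_arm:
  commands:
    - {"travel": [-0.002,0.001,-0.003],"turn": [0,0,0]}
    - {"travel": [-0.002,0.001,-0.003],"turn": [0,0,0]}
    - {"travel": [-0.002,0.001,-0.003],"turn": [0,0,0]}

```text
time: 3.3
position: [0.4404, -0.2872, 0.1285]
tool_rot: [1.941, 2.466, 0.003]
ft_force: [0.1, -0.5, -0.3]
grip_width: 1.002
grip_force: 0.0
```

Run:
```python
from h import *
np.set_printoptions(precision=4,suppress=True)
for i in range(3):
    s=ctrl.get_state(); print(s['position'],s['tool_rot'],s['ft_force'])
    im=ctrl.get_image('wrist')
cv2.imwrite('pics/w2.png',cv2.resize(im[130:322,120:376,::-1],None,fx=3,fy=3,interpolation=cv2.INTER_CUBIC))
print(s['qd'],[proj([.4365,-.2855,z],s) for z in (.148,.105)])
```

```text
[ 0.4404 -0.2872  0.1285] [1.9408 2.4665 0.0026] [ 0.1181 -0.4686 -0.2888]
[ 0.4401 -0.2872  0.1281] [1.9413 2.4667 0.0024] [ 0.8984 -0.5099  0.5019]
[ 0.4398 -0.2871  0.1278] [1.9419 2.467  0.0021] [ 0.7886 -0.8089 -0.1771]
[ 0.0018  0.0057  0.001   0.0086 -0.0018 -0.0017  0.0019] [(np.float64(242.15708912920283), np.float64(276.3969099757541)), (np.float64(243.49448963031995), np.float64(240.77163227821922))]
```

View pics/w2.png

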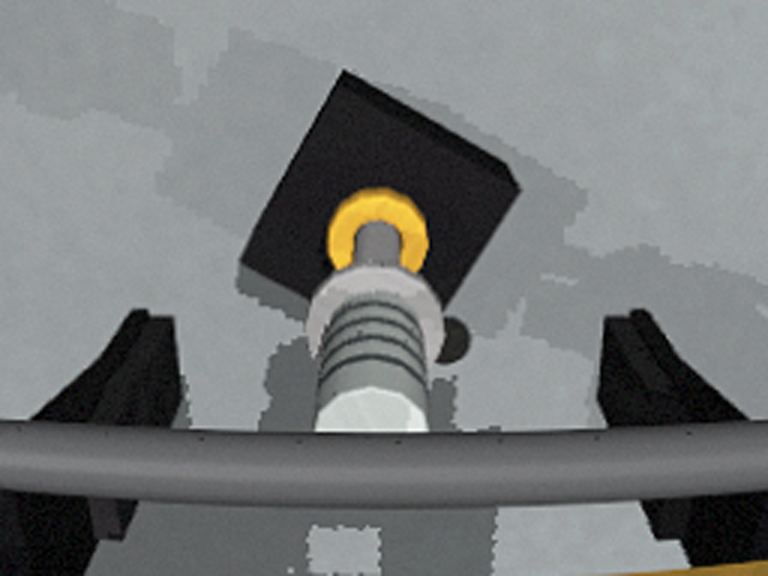

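Run:
```python
from h import *
np.set_printoptions(precision=4,suppress=True)
s=ctrl.get_state(); print(s['position'])
R=Ro.from_rotvec(s['tool_rot']).as_matrix()
for c in ((.4365,-.2855),(.4377,-.2833)):
  for nm,r,z in (('top',.01,.148),('flange',.015,.105),('collar',.014,.045),('rest',0.0424,.033)):
    for sg in ((1,0),(0,1),(0,-1)):
      p=np.array([*c,z])+r*(sg[0]*R[:,0]+sg[1]*R[:,1]); u,v=proj(p,s); print(nm,sg,round((u-120)*3),round((v-130)*3),end=' | ')
  print()
```

```text
[ 0.4396 -0.287   0.1275]
top (1, 0) 367 388 | top (0, 1) 428 441 | top (0, -1) 308 440 | flange (1, 0) 371 267 | flange (0, 1) 443 333 | flange (0, -1) 300 333 | collar (1, 0) 375 192 | collar (0, 1) 426 241 | collar (0, -1) 324 241 | rest (1, 0) 375 81 | rest (0, 1) 523 228 | rest (0, -1) 229 228 | 
top (1, 0) 377 378 | top (0, 1) 438 431 | top (0, -1) 317 431 | flange (1, 0) 379 258 | flange (0, 1) 451 325 | flange (0, -1) 308 325 | collar (1, 0) 381 185 | collar (0, 1) 432 235 | collar (0, -1) 330 235 | rest (1, 0) 381 74 | rest (0, 1) 529 222 | rest (0, -1) 234 222 |
```

The wrist crop shows the rod upright between the fingers, with the flange centred at (375,310) and the handle top edge at (371,388). The rod sits at about (0.437,-0.285), so I'll make a small correction and grip.

>>> step_arm:
  commands:
    - {"travel": [0.002,-0.0015,0.003],"turn": [0,0,0]}
    - {"travel": [0.002,-0.0015,0.003],"turn": [0,0,0]}
    - {"travel": [0.002,-0.0015,0.003],"turn": [0,0,0]}
    - {"travel": [0.002,-0.0015,0.003],"turn": [0,0,0]}
    - {"travel": [0.002,-0.0015,0.003],"turn": [0,0,0]}

```text
time: 3.95
position: [0.4371, -0.2853, 0.1236]
tool_rot: [1.943, 2.468, 0.0]
ft_force: [0.5, -0.0, -0.3]
grip_width: 1.002
grip_force: 0.0
```

>>> step_arm:
  commands:
    - {"travel": [0,0,0],"turn": [0,0,0]}
    - {"travel": [0,0,0],"turn": [0,0,0]}
    - {"travel": [0,0,0],"turn": [0,0,0]}
    - {"travel": [0,0,0],"turn": [0,0,0]}
    - {"travel": [0,0,0],"turn": [0,0,0]}
  gripper: 0.15
  force: 25

```text
time: 4.45
position: [0.4371, -0.2852, 0.1235]
tool_rot: [-1.943, -2.468, -0.0]
ft_force: [0.1, 0.5, -0.8]
grip_width: 0.627
grip_force: 0.0
```

>>> step_arm:
  commands:
    - {"travel": [0,0,0],"turn": [0,0,0]}
    - {"travel": [0,0,0],"turn": [0,0,0]}
    - {"travel": [0,0,0],"turn": [0,0,0]}
    - {"travel": [0,0,0],"turn": [0,0,0]}
    - {"travel": [0,0,0],"turn": [0,0,0]}

```text
time: 4.95
position: [0.4369, -0.2853, 0.1235]
tool_rot: [-1.943, -2.468, 0.0]
ft_force: [-0.4, -0.4, 1.0]
grip_width: 0.219
grip_force: 25.0
```

>>> step_arm:
  commands:
    - {"travel": [0,0,-0.01],"turn": [0,0,0]}
    - {"travel": [0,0,-0.03],"turn": [0,0,0]}
    - {"travel": [0,0,-0.06],"turn": [0,0,0]}
    - {"travel": [0,0,-0.09],"turn": [0,0,0]}
    - {"travel": [0,0,-0.09],"turn": [0,0,0]}

```text
time: 5.45
position: [0.4391, -0.2868, 0.2178]
tool_rot: [1.94, 2.463, 0.005]
ft_force: [0.3, 0.1, -0.8]
grip_width: 0.219
grip_force: 25.0
```

Run:
```python
from h import *
np.set_printoptions(precision=4,suppress=True)
s=ctrl.get_state(); print(s['position'],s['ft_force'],s['grip_width']); print(rel([.5645,.0265,s['position'][2]],s))
```

```text
[ 0.4391 -0.2868  0.2178] [ 0.2812  0.095  -0.833 ] 0.21908136036186784
[0.2752 0.1953 0.0003]
```

>>> step_arm:
  commands:
    - {"travel": [0.03,0.022,0],"turn": [0,0,0]}
    - {"travel": [0.06,0.043,0],"turn": [0,0,0]}
    - {"travel": [0.09,0.065,0],"turn": [0,0,0]}
    - {"travel": [0.12,0.087,0],"turn": [0,0,0]}
    - {"travel": [0.15,0.108,0],"turn": [0,0,0]}

```text
time: 5.95
position: [0.5068, -0.1125, 0.213]
tool_rot: [-1.943, -2.468, 0.0]
ft_force: [0.1, -0.5, -2.0]
grip_width: 0.224
grip_force: 25.0
```

>>> step_arm:
  commands:
    - {"travel": [0.03,0.022,0],"turn": [0,0,0]}
    - {"travel": [0.06,0.043,0],"turn": [0,0,0]}
    - {"travel": [0.09,0.065,0],"turn": [0,0,0]}
    - {"travel": [0.11,0.08,0],"turn": [0,0,0]}
    - {"travel": [0.123,0.089,0],"turn": [0,0,0]}

```text
time: 6.45
position: [0.5647, 0.0285, 0.2129]
tool_rot: [-1.94, -2.47, 0.002]
ft_force: [0.0, -0.3, -2.6]
grip_width: 0.222
grip_force: 25.0
```

>>> step_arm:
  commands:
    - {"travel": [0,0,0],"turn": [0,0,0]}
    - {"travel": [0,0,0],"turn": [0,0,0]}
    - {"travel": [0,0,0],"turn": [0,0,0]}
    - {"travel": [0,0,0],"turn": [0,0,0]}
    - {"travel": [0,0,0],"turn": [0,0,0]}

```text
time: 6.95
position: [0.5643, 0.0252, 0.2138]
tool_rot: [1.946, 2.467, 0.001]
ft_force: [-0.4, 0.8, -2.5]
grip_width: 0.22
grip_force: 25.0
```

Run:
```python
from h import *
np.set_printoptions(precision=4,suppress=True)
s=ctrl.get_state(); print(s['position'],s['tool_rot'])
P={n:ctrl.get_image(n) for n in ('wrist','top','side')}
for n in P: cv2.imwrite(f'pics/raw3_{n}.png',P[n][...,::-1])
z=lambda im,x,y,w,h,k: cv2.resize(im[y:y+h,x:x+w,::-1],None,fx=k,fy=k,interpolation=cv2.INTER_CUBIC)
a=z(P['wrist'],170,150,160,120,5)
b=z(P['side'],210,130,60,80,5)
cv2.imwrite('pics/w3.png',a); cv2.imwrite('pics/s3.png',b)
print([proj([.5645,.0265,h],s) for h in (.072,)])
```

```text
[0.5643 0.0252 0.2138] [1.9457 2.4665 0.0006]
[(np.float64(249.00726364979158), np.float64(192.49042038014784))]
```

View pics/w3.png

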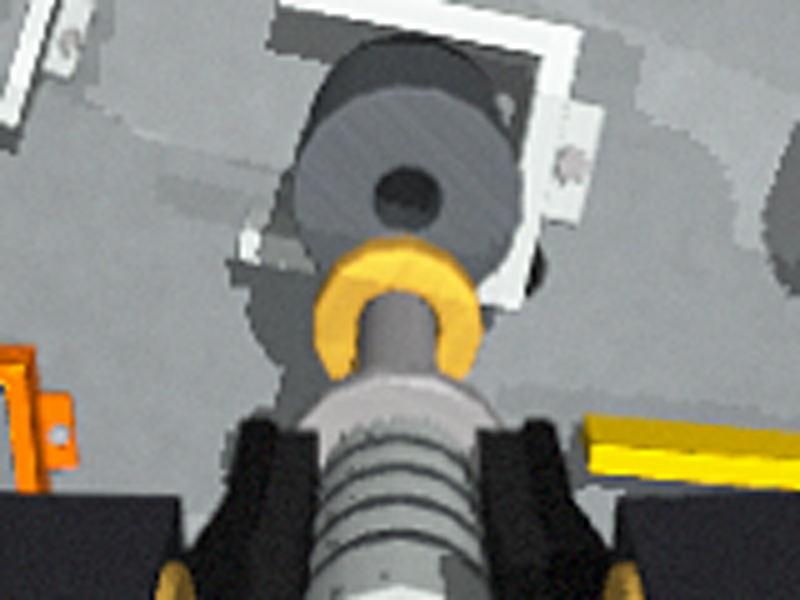

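Run:
```python
from h import *
np.set_printoptions(precision=4,suppress=True)
s=ctrl.get_state(); R=Ro.from_rotvec(s['tool_rot']).as_matrix()
def ext(c,z,r):
    t=np.linspace(0,2*np.pi,181); q=np.array([proj([c[0]+r*np.cos(a),c[1]+r*np.sin(a),z],s) for a in t])
    q=(q-[170,150]+.5)*5-.5; return q[:,0].min(),q[:,0].max(),q[:,1].min(),q[:,1].max()
from scipy.optimize import least_squares
def fit(z,r,obs,nm):
    m=[i for i in range(4) if obs[i] is not None]
    f=least_squares(lambda c:[ext(c,z,r)[i]-obs[i] for i in m],s['position'][:2],diff_step=1e-4)
    d=R.T@np.array([*(f.x-s['position'][:2]),0]); print(nm,f.x,'tool rel mm',d[:2]*1e3,'resid px',f.fun/5)
foot=s['position'][2]-.1155
fit(.072,.00675,(373,442,165,231),'bore')
fit(.072,.024,(293,523,86,None),'holder top')
fit(foot+.037,.014,(314,483,237,None),'collar')
fit(foot+.097,.015,(296,510,373,None),'flange')
for n,u in (('top',(270.6,184.1)),): print(onz(n,*u,.072))
```

```text
Traceback (most recent call last):
  File "h.py", line 14, in proj
    c=ctrl.camera_model('wrist'); T=np.array(c['T_tool_cam']); Rt=Ro.from_rotvec(st['tool_rot']).as_matrix()
ValueError: time passes only in moves, steps and waits
```

View pics/s3.png

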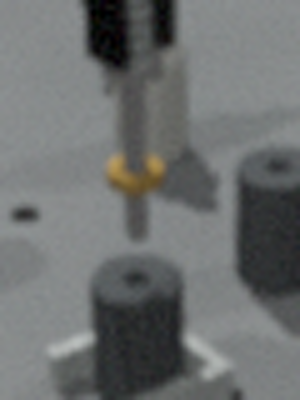

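The side crop shows the rod hanging upright over the correct holder, with its foot at (137,237) and the bore at (137,280). I'll cache the camera model and redo the fit.

```bash
sed -i "s/ctrl.camera_model(/cm(/; s/^def ray/from functools import cache\ncm=cache(ctrl.camera_model)\ndef ray/" h.py
cat > fit.py <<'E'
from h import *
from scipy.optimize import least_squares
np.set_printoptions(precision=4,suppress=True)
def ext(c,z,r,s,o,k):
    t=np.linspace(0,2*np.pi,61); q=np.array([proj([c[0]+r*np.cos(a),c[1]+r*np.sin(a),z],s) for a in t])
    q=(q-o+.5)*k-.5; return q[:,0].min(),q[:,0].max(),q[:,1].min(),q[:,1].max()
def fit(z,r,obs,nm,s,o,k):
    m=[i for i in range(4) if obs[i] is not None]; R=Ro.from_rotvec(s['tool_rot']).as_matrix()
    f=least_squares(lambda c:[ext(c,z,r,s,o,k)[i]-obs[i] for i in m],s['position'][:2],diff_step=1e-3)
    d=R.T@np.array([*(f.x-s['position'][:2]),0]); print(nm,f.x,'tool rel mm',d[:2]*1e3,'resid px',f.fun/k); return d[:2]
E
python3 - <<'E'
from fit import *
s=ctrl.get_state(); print(s['position']); a=(s,np.array([170,150]),5)
foot=s['position'][2]-.1155
fit(.072,.00675,(373,442,165,231),'bore',*a)
fit(.072,.024,(293,523,86,None),'holder top',*a)
fit(foot+.037,.014,(314,483,237,None),'collar',*a)
fit(foot+.097,.015,(296,510,373,None),'flange',*a)
E
```

```text
[0.5645 0.026  0.2137]
bore [0.5659 0.0311] tool rel mm [4.6859 2.5724] resid px [ 0.2083 -0.2085  0.1258 -0.1313]
holder top [0.5662 0.0302] tool rel mm [3.6408 2.7001] resid px [-0.7222  0.7247  0.0309]
collar [0.565 0.027] tool rel mm [0.8889 0.7499] resid px [-0.3906  0.3911  0.0148]
flange [0.5657 0.0265] tool rel mm [0.1708 1.3009] resid px [-2.7161  2.7159  0.1769]
```

>>> step_arm:
  commands:
    - {"travel": [0.003,0.002,0.005],"turn": [0,0,0]}
    - {"travel": [0.003,0.002,0.01],"turn": [0,0,0]}
    - {"travel": [0.003,0.002,0.016],"turn": [0,0,0]}
    - {"travel": [0.003,0.002,0.016],"turn": [0,0,0]}
    - {"travel": [0.003,0.002,0.016],"turn": [0,0,0]}

```text
time: 7.6
position: [0.5656, 0.0296, 0.1972]
tool_rot: [-1.943, -2.468, 0.001]
ft_force: [0.6, -0.2, -1.5]
grip_width: 0.222
grip_force: 25.0
```

>>> step_arm:
  commands:
    - {"travel": [0,0,0],"turn": [0,0,0]}
    - {"travel": [0,0,0],"turn": [0,0,0]}
    - {"travel": [0,0,0],"turn": [0,0,0]}
    - {"travel": [0,0,0],"turn": [0,0,0]}
    - {"travel": [0,0,0],"turn": [0,0,0]}

```text
time: 8.1
position: [0.5658, 0.0297, 0.1977]
tool_rot: [1.943, 2.468, 0.0]
ft_force: [0.5, -0.3, -2.1]
grip_width: 0.227
grip_force: 25.0
```

Run:
```python
from h import *
np.set_printoptions(precision=4,suppress=True)
s=ctrl.get_state(); print(s['position'],s['tool_rot'],s['ft_force'])
W=ctrl.get_image('wrist').astype(float); S=ctrl.get_image('side').astype(float); T=ctrl.get_image('top').astype(float)
for i in range(2): S+=ctrl.get_image('side'); T+=ctrl.get_image('top')
S/=3; T/=3
np.save('s4.npy',s,allow_pickle=True); 
z=lambda im,x,y,w,h,k: cv2.resize(im[y:y+h,x:x+w,::-1],None,fx=k,fy=k,interpolation=cv2.INTER_CUBIC)
a=z(W,180,150,130,100,4); b=z(S,215,155,50,50,4); c=z(T,245,160,50,50,4)
cv2.imwrite('pics/w4.png',np.hstack([a,np.vstack([b,c])]))
```

```text
[0.5658 0.0297 0.1977] [1.9433 2.4683 0.0003] [ 0.5218 -0.3122 -2.0747][ WARN:0@4.862] global loadsave.cpp:1063 imwrite_ Unsupported depth image for selected encoder is fallbacked to CV_8U.
```

View pics/w4.png

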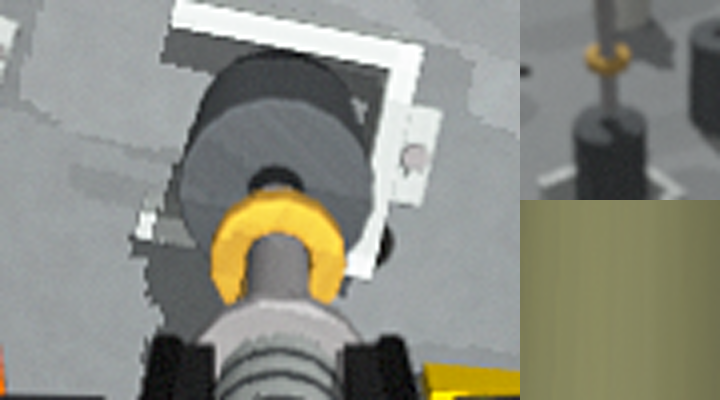

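Run:
```python
from fit import *
s=np.load('s4.npy',allow_pickle=True).item(); a=(s,np.array([180,150]),4)
foot=s['position'][2]-.1155
fit(.072,.00675,(247.5,305.5,166,None),'bore',*a)
fit(.072,.024,(181,371,97,None),'holder top',*a)
fit(foot+.037,.014,(211,345.5,190,None),'collar',*a)
fit(foot+.097,.015,(None,None,297,None),'flange',*a)
c=cm('side'); 
for X in ((.566,.0303,.072),(.5666,.0303,foot)):
    p=np.array(c['R'])@np.array(X)+c['t']; print((c['fx']*p[0]/p[2]+c['cx']+.5-215)*4+520,(c['fy']*p[1]/p[2]+c['cy']+.5-155)*4)
```

```text
bore [0.566  0.0301] tool rel mm [0.2663 0.2149] resid px [ 0.2249 -0.225  -0.0031]
holder top [0.566  0.0295] tool rel mm [-0.2309  0.1051] resid px [-1.1613  1.1622  0.0555]
collar [0.5663 0.0307] tool rel mm [0.7697 0.6532] resid px [-0.4754  0.476   0.0181]
flange [0.5657 0.0302] tool rel mm [0.4941 0.0003] resid px [-0.]
610.065374442095 119.40285096396269
610.435870955397 105.62380196671995
```

The wrist view shows the bore at (276,~190), just ahead of the collar (278,255), nearly in line. I'll make a small correction and descend gently.

>>> step_arm:
  commands:
    - {"travel": [-0.0006,-0.0005,0.002],"turn": [0,0,0]}
    - {"travel": [-0.0006,-0.0005,0.004],"turn": [0,0,0]}
    - {"travel": [-0.0006,-0.0005,0.006],"turn": [0,0,0]}
    - {"travel": [-0.0006,-0.0005,0.008],"turn": [0,0,0]}
    - {"travel": [-0.0006,-0.0005,0.008],"turn": [0,0,0]}

```text
time: 8.95
position: [0.5652, 0.029, 0.1891]
tool_rot: [-1.943, -2.468, 0.001]
ft_force: [0.7, -0.3, -3.3]
grip_width: 0.224
grip_force: 25.0
```

>>> step_arm:
  commands:
    - {"travel": [0,0,0.001],"turn": [0,0,0]}
    - {"travel": [0,0,0.002],"turn": [0,0,0]}
    - {"travel": [0,0,0.003],"turn": [0,0,0]}
    - {"travel": [0,0,0.004],"turn": [0,0,0]}
    - {"travel": [0,0,0.004],"turn": [0,0,0]}

```text
time: 9.45
position: [0.5654, 0.0291, 0.1854]
tool_rot: [-1.943, -2.468, -0.0]
ft_force: [-0.2, 0.1, -1.7]
grip_width: 0.226
grip_force: 25.0
```

Foot at about 0.070 with no contact force, so I'll keep going in small steps.

>>> step_arm:
  commands:
    - {"travel": [0,0,0.001],"turn": [0,0,0]}
    - {"travel": [0,0,0.002],"turn": [0,0,0]}
    - {"travel": [0,0,0.003],"turn": [0,0,0]}
    - {"travel": [0,0,0.004],"turn": [0,0,0]}
    - {"travel": [0,0,0.004],"turn": [0,0,0]}

```text
time: 9.95
position: [0.5654, 0.0291, 0.1814]
tool_rot: [-1.943, -2.468, -0.0]
ft_force: [-0.1, 0.2, -1.8]
grip_width: 0.223
grip_force: 25.0
```

>>> step_arm:
  commands:
    - {"travel": [0,0,0.001],"turn": [0,0,0]}
    - {"travel": [0,0,0.002],"turn": [0,0,0]}
    - {"travel": [0,0,0.003],"turn": [0,0,0]}
    - {"travel": [0,0,0.004],"turn": [0,0,0]}
    - {"travel": [0,0,0.004],"turn": [0,0,0]}

```text
time: 10.45
position: [0.5654, 0.0291, 0.1774]
tool_rot: [-1.943, -2.468, -0.0]
ft_force: [0.4, 0.3, -2.4]
grip_width: 0.22
grip_force: 25.0
```

>>> step_arm:
  commands:
    - {"travel": [0,0,0.003],"turn": [0,0,0]}
    - {"travel": [0,0,0.006],"turn": [0,0,0]}
    - {"travel": [0,0,0.009],"turn": [0,0,0]}
    - {"travel": [0,0,0.012],"turn": [0,0,0]}
    - {"travel": [0,0,0.014],"turn": [0,0,0]}

```text
time: 10.95
position: [0.5654, 0.029, 0.1632]
tool_rot: [-1.943, -2.468, 0.0]
ft_force: [-0.3, 0.7, -1.7]
grip_width: 0.221
grip_force: 25.0
```

>>> step_arm:
  commands:
    - {"travel": [0,0,0.0015],"turn": [0,0,0]}
    - {"travel": [0,0,0.003],"turn": [0,0,0]}
    - {"travel": [0,0,0.0045],"turn": [0,0,0]}
    - {"travel": [0,0,0.006],"turn": [0,0,0]}
    - {"travel": [0,0,0.0075],"turn": [0,0,0]}

```text
time: 11.45
position: [0.5654, 0.029, 0.156]
tool_rot: [-1.943, -2.468, -0.0]
ft_force: [-0.0, 0.3, 2.5]
grip_width: 0.226
grip_force: 25.0
```

The collar is on the rim, with force up by about 4-5 N. I'll slow down and feel for the bottom.

>>> step_arm:
  commands:
    - {"travel": [0,0,0.0015],"turn": [0,0,0]}
    - {"travel": [0,0,0.003],"turn": [0,0,0]}
    - {"travel": [0,0,0.004],"turn": [0,0,0]}
    - {"travel": [0,0,0.005],"turn": [0,0,0]}
    - {"travel": [0,0,0.006],"turn": [0,0,0]}

```text
time: 11.95
position: [0.5656, 0.029, 0.1502]
tool_rot: [1.943, 2.468, 0.001]
ft_force: [-1.5, 0.8, 4.0]
grip_width: 0.222
grip_force: 25.0
```

>>> step_arm:
  commands:
    - {"travel": [0,0,0.0006],"turn": [0,0,0]}
    - {"travel": [0,0,0.0012],"turn": [0,0,0]}
    - {"travel": [0,0,0.0018],"turn": [0,0,0]}
    - {"travel": [0,0,0.0024],"turn": [0,0,0]}
    - {"travel": [0,0,0.003],"turn": [0,0,0]}

```text
time: 12.45
position: [0.5655, 0.029, 0.1471]
tool_rot: [1.943, 2.468, 0.0]
ft_force: [-0.6, 0.3, 4.1]
grip_width: 0.223
grip_force: 25.0
```

>>> step_arm:
  commands:
    - {"travel": [0,0,0.0005],"turn": [0,0,0]}
    - {"travel": [0,0,0.001],"turn": [0,0,0]}
    - {"travel": [0,0,0.0015],"turn": [0,0,0]}
    - {"travel": [0,0,0.002],"turn": [0,0,0]}
    - {"travel": [0,0,0.0025],"turn": [0,0,0]}

```text
time: 12.95
position: [0.5655, 0.029, 0.1445]
tool_rot: [1.943, 2.468, 0.0]
ft_force: [-1.2, -0.7, 3.9]
grip_width: 0.221
grip_force: 25.0
```

>>> step_arm:
  commands:
    - {"travel": [0,0,0.0005],"turn": [0,0,0]}
    - {"travel": [0,0,0.001],"turn": [0,0,0]}
    - {"travel": [0,0,0.0015],"turn": [0,0,0]}
    - {"travel": [0,0,0.002],"turn": [0,0,0]}
    - {"travel": [0,0,0.0025],"turn": [0,0,0]}

```text
time: 13.45
position: [0.5655, 0.0291, 0.1421]
tool_rot: [1.943, 2.468, 0.0]
ft_force: [-1.4, 0.2, 3.4]
grip_width: 0.225
grip_force: 25.0
```

>>> step_arm:
  commands:
    - {"travel": [0,0,0.0005],"turn": [0,0,0]}
    - {"travel": [0,0,0.001],"turn": [0,0,0]}
    - {"travel": [0,0,0.0015],"turn": [0,0,0]}
    - {"travel": [0,0,0.002],"turn": [0,0,0]}
    - {"travel": [0,0,0.0025],"turn": [0,0,0]}

```text
time: 13.95
position: [0.5654, 0.029, 0.1395]
tool_rot: [1.943, 2.468, 0.0]
ft_force: [-0.5, 0.5, 3.9]
grip_width: 0.225
grip_force: 25.0
```

>>> step_arm:
  commands:
    - {"travel": [0,0,0.0005],"turn": [0,0,0]}
    - {"travel": [0,0,0.001],"turn": [0,0,0]}
    - {"travel": [0,0,0.0015],"turn": [0,0,0]}
    - {"travel": [0,0,0.002],"turn": [0,0,0]}
    - {"travel": [0,0,0.0025],"turn": [0,0,0]}

```text
time: 14.45
position: [0.5654, 0.029, 0.137]
tool_rot: [1.944, 2.468, 0.0]
ft_force: [-1.0, 0.3, 4.8]
grip_width: 0.221
grip_force: 25.0
```

>>> step_arm:
  commands:
    - {"travel": [0,0,0.0005],"turn": [0,0,0]}
    - {"travel": [0,0,0.001],"turn": [0,0,0]}
    - {"travel": [0,0,0.0015],"turn": [0,0,0]}
    - {"travel": [0,0,0.002],"turn": [0,0,0]}
    - {"travel": [0,0,0.0025],"turn": [0,0,0]}

```text
time: 14.95
position: [0.5654, 0.029, 0.1345]
tool_rot: [-1.944, -2.468, -0.0]
ft_force: [-1.7, 1.1, 4.6]
grip_width: 0.22
grip_force: 25.0
```

>>> step_arm:
  commands:
    - {"travel": [0,0,0.0005],"turn": [0,0,0]}
    - {"travel": [0,0,0.001],"turn": [0,0,0]}
    - {"travel": [0,0,0.0015],"turn": [0,0,0]}
    - {"travel": [0,0,0.002],"turn": [0,0,0]}
    - {"travel": [0,0,0.0025],"turn": [0,0,0]}

```text
time: 15.45
position: [0.5654, 0.029, 0.132]
tool_rot: [-1.943, -2.468, -0.0]
ft_force: [-1.3, -0.5, 3.6]
grip_width: 0.223
grip_force: 25.0
```

>>> step_arm:
  commands:
    - {"travel": [0,0,0.0005],"turn": [0,0,0]}
    - {"travel": [0,0,0.001],"turn": [0,0,0]}
    - {"travel": [0,0,0.0015],"turn": [0,0,0]}
    - {"travel": [0,0,0.002],"turn": [0,0,0]}
    - {"travel": [0,0,0.0025],"turn": [0,0,0]}

```text
time: 15.95
position: [0.5654, 0.0291, 0.1295]
tool_rot: [-1.943, -2.468, -0.0]
ft_force: [-1.9, 0.2, 4.0]
grip_width: 0.223
grip_force: 25.0
```

>>> step_arm:
  commands:
    - {"travel": [0,0,0.0004],"turn": [0,0,0]}
    - {"travel": [0,0,0.0008],"turn": [0,0,0]}
    - {"travel": [0,0,0.0012],"turn": [0,0,0]}
    - {"travel": [0,0,0.0016],"turn": [0,0,0]}
    - {"travel": [0,0,0.002],"turn": [0,0,0]}

```text
time: 16.45
position: [0.5654, 0.029, 0.1277]
tool_rot: [-1.943, -2.468, -0.0]
ft_force: [-1.5, 0.6, 7.8]
grip_width: 0.221
grip_force: 25.0
```

>>> step_arm:
  commands:
    - {"travel": [0,0,0.0002],"turn": [0,0,0]}
    - {"travel": [0,0,0.0004],"turn": [0,0,0]}
    - {"travel": [0,0,0.0004],"turn": [0,0,0]}

```text
time: 16.75
position: [0.5655, 0.029, 0.1277]
tool_rot: [-1.943, -2.468, -0.001]
ft_force: [-2.2, 0.4, 7.7]
grip_width: 0.223
grip_force: 25.0
```

>>> step_arm:
  commands:
    - {"travel": [0,0,0.0003],"turn": [0,0,0]}
    - {"travel": [0,0,0.0006],"turn": [0,0,0]}
    - {"travel": [0,0,0.0006],"turn": [0,0,0]}

```text
time: 17.05
position: [0.5656, 0.029, 0.1277]
tool_rot: [-1.943, -2.468, -0.001]
ft_force: [-3.9, 0.3, 11.3]
grip_width: 0.226
grip_force: 25.0
```

>>> step_arm:
  commands:
    - {"travel": [0,0,0.0003],"turn": [0,0,0]}
    - {"travel": [0,0,0.0005],"turn": [0,0,0]}
    - {"travel": [0,0,0.0005],"turn": [0,0,0]}

```text
time: 17.35
position: [0.5657, 0.029, 0.1276]
tool_rot: [-1.943, -2.468, -0.002]
ft_force: [-4.6, -0.1, 14.2]
grip_width: 0.221
grip_force: 25.0
```

The bottom is felt: z stays at 0.1277 while force climbs to 14 N. I'll ease off and release.

>>> step_arm:
  commands:
    - {"travel": [0,0,-0.0006],"turn": [0,0,0]}
    - {"travel": [0,0,-0.0012],"turn": [0,0,0]}
    - {"travel": [0,0,-0.0012],"turn": [0,0,0]}

```text
time: 17.65
position: [0.5656, 0.0291, 0.1277]
tool_rot: [1.943, 2.468, 0.001]
ft_force: [-2.1, -0.1, 7.4]
grip_width: 0.224
grip_force: 25.0
```

>>> step_arm:
  commands:
    - {"travel": [0,0,0],"turn": [0,0,0]}
    - {"travel": [0,0,0],"turn": [0,0,0]}
    - {"travel": [0,0,0],"turn": [0,0,0]}
    - {"travel": [0,0,0],"turn": [0,0,0]}
    - {"travel": [0,0,0],"turn": [0,0,0]}
  gripper: 0.6

```text
time: 18.15
position: [0.5653, 0.029, 0.127]
tool_rot: [-1.944, -2.468, 0.0]
ft_force: [0.0, -0.3, -0.4]
grip_width: 0.565
grip_force: 0.0
```

>>> step_arm:
  commands:
    - {"travel": [0,0,0],"turn": [0,0,0]}
    - {"travel": [0,0,0],"turn": [0,0,0]}
    - {"travel": [0,0,-0.01],"turn": [0,0,0]}
    - {"travel": [0,0,-0.03],"turn": [0,0,0]}
    - {"travel": [0,0,-0.05],"turn": [0,0,0]}

```text
time: 18.65
position: [0.5653, 0.0289, 0.1783]
tool_rot: [-1.944, -2.468, 0.0]
ft_force: [-0.0, 0.4, 0.3]
grip_width: 0.599
grip_force: 0.0
```

>>> step_arm:
  commands:
    - {"travel": [0,0,-0.03],"turn": [0,0,0]}
    - {"travel": [0,0,-0.06],"turn": [0,0,0]}
    - {"travel": [0,0,-0.06],"turn": [0,0,0]}
    - {"travel": [0,0,-0.06],"turn": [0,0,0]}
    - {"travel": [0,0,-0.06],"turn": [0,0,0]}

```text
time: 19.15
position: [0.5648, 0.0291, 0.2365]
tool_rot: [-1.943, -2.468, 0.001]
ft_force: [-0.4, -0.0, -0.1]
grip_width: 0.603
grip_force: 0.0
```

Run:
```python
from h import *
s=ctrl.get_state(); print(s['position'],s['ft_force'],s['time'])
W=ctrl.get_image('wrist'); S=ctrl.get_image('side')
z=lambda im,x,y,w,h,k: cv2.resize(im[y:y+h,x:x+w,::-1],None,fx=k,fy=k,interpolation=cv2.INTER_CUBIC)
cv2.imwrite('pics/f.png',np.hstack([z(W,170,140,130,120,4),z(S,210,130,60,120,4)]))
```

```text
[0.56479084 0.02905217 0.23651193] [-0.44987391 -0.02467044 -0.14260588] 19.15
```

View pics/f.png

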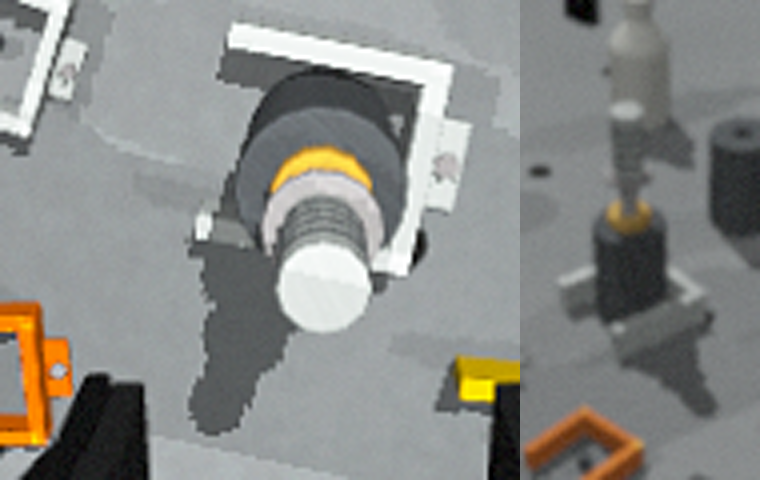

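The final view shows the rod standing upright in the bracketed holder, with the brass collar resting on its rim (side crop 630,213) and the gripper clear. I'm handing it in.

```bash
python3 -c "
from bench import ctrl
print(ctrl.close_job())"
```

```text
the job is handed in; nothing more can be done
None
```

The depth rod is standing on the bottom of the bracketed holder's bore with its collar on the rim, and the bore measures about 60 mm deep; I felt the bottom at about 14 N, released the rod and handed the job in at about 19 s.

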